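# Gauge a tube with radius leaves

## Robot

A 6-joint arm with a two-finger parallel gripper is mounted at the origin on the work surface. World frame = base frame: x ahead of the robot, y to its left, z up, the work surface at z = 0. Lengths are in mm, angles in rad, forces in N, time in s.
With the tool pointing down it reaches from about 350 to 975 mm from the base axis. Payload 7.1 kg.
Tool frame: the origin (TCP) lies at the very end of the fingers, on their centre line; the grasp point (between the pads) lies 19 mm behind it; y points along the fingers, x is the direction in which the jaws open and shut, and the axes are right-handed (so a half turn about y gives the same grasp; the last joint's range is limited). The gripper opens to 88 mm and grips with 3 to 60 N. Pads are 20 mm wide; open, the fingers measure 115 mm over their backs; the gripper's body (75 mm by 178 mm) begins 61 mm behind the grasp point.
Start: joints at [-1.285, 0.423, 1.63, -0, 1.089, -0.019], TCP at [187.582, -596.169, 222.675] pointing down, gripper open.
Joint ranges: [-3, 3], [-0.9, 2.11], [0.09, 2.58], [-1.31, 4.45], [0.11, 2.69], [-2.54, 2.54]. Speed limits (rad/s): [2.39, 2.39, 3.01, 3.14, 3.14, 3.14].

## Interface

Orientations are given as a rotation vector (axis times angle).
In Python, from workcell import ctrl gives the robot as it stands. The module is installed in compiled form; this text tells all that it offers.
- The arm moves only by the tool jog_arm, never from a script. Its argument "steps" is a list of rows, each an object with "turn": the turn, a rotation vector about the world's x, y, z scaled (see below), a list of three; "dp": the shift along the world's x, y, z scaled (see below), a list of three; "claw": the opening, from 0 (shut) to 1 (fully open). In form: [{"turn": [wx, wy, wz], "dp": [x, y, z], "claw": claw}, ...]. A call has 1 to 12 rows; each row is the pose to reach, as a shift and turn from the pose measured when the call began, turning the shorter way round; what a row does not reach only later rows make up. The controller multiplies each number of a shift by 80 mm and each number of a turn by pi rad. A row lasts 1/12 s, in which the tool goes at most 41.7 mm and 7.16 degrees, less where a joint would pass 70% of its speed; a pose out of reach is approached as far as the arm can. A call with a number of a shift or a turn outside -1 to 1 is refused whole. A call with a gripper value outside its range is refused whole. The fingers move at their own pace and stop on an object; the grip force is fixed at half the most. Time passes only in rows, so rows that repeat a pose let the fingers close. It gives the time, the measured TCP pose, the force and the opening at its end, in the units of the state.
- ctrl.get_obs(): the state, without advancing time (a new reading comes with each control period).
- ctrl.get_image(name): name is "scene" or "top" or "wrist"; returns a dict with "img" (400x640x3 uint8, red, green, blue), "range_z" (400x640 float32, mm along the optical axis (not along the pixel's ray), 0 where there is no reading), "fovy" (degrees; the focal length in pixels is half the picture's height over the tangent of half this angle, whatever the lens; pixels are square), "cx", "cy" (the principal point, pixels), "dist_coeffs" ([k1, k2, p1, p2, k3] as OpenCV has them; the pictures are not rectified), "camera_from_world" (4x4, takes a point from world to camera coordinates); the wrist camera has in their place "hand_eye" (4x4, takes a point from camera to tool coordinates, whose origin is the TCP and whose axes are the tool frame's). Camera axes: x right, y down, z forward; pixel columns grow to the right and rows downward; lengths in mm; the calibration is good to about 2 mm. A picture is of the moment at which its call begins: read the wrist's pose just before it.
- ctrl.close_job(): hands the job in, once; it reports no verdict.
The state is a dict: "t": time; "qpos": joint angles; "qvel": joint speeds; "joint_torque": joint torques, N m; "ee_pos": TCP position; "orientation": TCP orientation; "ft_force": force on the tool from outside, world axes, zero at the start; "moment": the same for the moment, N m; "width": finger opening in mm.
Only numpy, scipy, OpenCV 4.12 (cv2) and the standard library are available. Lean on these libraries where they do the work, as an engineer would, in place of code of your own. Each camera call takes 0.05 s, during which the arm holds its last target.

## Task

Find out which of the three radius leaves fits the steel tube in the cradle nearest the robot: gently press a leaf (about 6 N, never more than 20 N) hollow side down on top of the tube, square across it; one that is too big rocks, one that is too small perches on its feet, and the right one sits snug on the middle of the tube. Press that one on for a second, then leave it sitting upright on the tube by itself, with the other two leaves standing on their tray; leave the waiting tubes, the can and the spanner alone.

Things in the scene. Friction and masses are not known exactly. Their poses are not given: they have to be found in the camera images.
- leaf_small: yellow plastic radius leaf, loose, stands on two feet. Its underside is hollowed to a concave arc of radius 20 mm (120 degrees of arc, hollow 10 mm deep). Body 18 mm thick (own x), 51 mm wide (own y), 24 mm high; on it a central grip tab 18 mm (x) by 30 mm (y) by 45 mm tall. About 84 g. Origin: centre between the feet at foot level; z up; the arc runs across y, so x goes along the tube. Top of the arc is at z = 10 mm.
- leaf_small_grip (a point): good grip point on the yellow leaf's tab: on its centre line, 26 mm above the body's shoulder (50 mm above the feet, 40 mm above the top of the arc); pinch the two 30 mm apart faces (closing along the leaf's y)
- leaf_mid: red plastic radius leaf, loose, stands on two feet. Its underside is hollowed to a concave arc of radius 26 mm (120 degrees of arc, hollow 13 mm deep). Body 18 mm thick (own x), 61 mm wide (own y), 27 mm high; on it a central grip tab 18 mm (x) by 30 mm (y) by 45 mm tall. About 91 g. Origin: centre between the feet at foot level; z up; the arc runs across y, so x goes along the tube. Top of the arc is at z = 13 mm.
- leaf_mid_grip (a point): good grip point on the red leaf's tab: on its centre line, 26 mm above the body's shoulder (53 mm above the feet, 40 mm above the top of the arc); pinch the two 30 mm apart faces (closing along the leaf's y)
- leaf_large: blue plastic radius leaf, loose, stands on two feet. Its underside is hollowed to a concave arc of radius 32 mm (120 degrees of arc, hollow 16 mm deep). Body 18 mm thick (own x), 71 mm wide (own y), 30 mm high; on it a central grip tab 18 mm (x) by 30 mm (y) by 45 mm tall. About 98 g. Origin: centre between the feet at foot level; z up; the arc runs across y, so x goes along the tube. Top of the arc is at z = 16 mm.
- leaf_large_grip (a point): good grip point on the blue leaf's tab: on its centre line, 26 mm above the body's shoulder (56 mm above the feet, 40 mm above the top of the arc); pinch the two 30 mm apart faces (closing along the leaf's y)
- cradle_p: one of three green cradles (160 mm along x, 100 mm along y, base plate 12 mm thick), each carrying a steel tube 150 mm long, level, along the cradle's x. The tube to gauge is on the cradle nearest the robot (world x below 0.7 m); the other two wait behind (x above 0.7 m). Origin: centre of the base's underside.
- rest_p (a point): where the tube on this cradle rests: the cradle's middle at the height of the tube's underside, 35 mm above the base's underside. Tube diameter unmarked: 40, 52 or 64 mm, each size once; so its crown is that much above this point. The tube lies up to 6 mm off to either side (y). Springy rests: it gives 1.2 N per mm downward, at most 14 mm; firm sideways. Leaves slide easily on it.
- cradle_q: one of three green cradles (160 mm along x, 100 mm along y, base plate 12 mm thick), each carrying a steel tube 150 mm long, level, along the cradle's x. The tube to gauge is on the cradle nearest the robot (world x below 0.7 m); the other two wait behind (x above 0.7 m). Origin: centre of the base's underside.
- rest_q (a point): where the tube on this cradle rests: the cradle's middle at the height of the tube's underside, 35 mm above the base's underside. Tube diameter unmarked: 40, 52 or 64 mm, each size once; so its crown is that much above this point. The tube lies up to 6 mm off to either side (y). Springy rests: it gives 1.2 N per mm downward, at most 14 mm; firm sideways. Leaves slide easily on it.
- cradle_r: one of three green cradles (160 mm along x, 100 mm along y, base plate 12 mm thick), each carrying a steel tube 150 mm long, level, along the cradle's x. The tube to gauge is on the cradle nearest the robot (world x below 0.7 m); the other two wait behind (x above 0.7 m). Origin: centre of the base's underside.
- rest_r (a point): where the tube on this cradle rests: the cradle's middle at the height of the tube's underside, 35 mm above the base's underside. Tube diameter unmarked: 40, 52 or 64 mm, each size once; so its crown is that much above this point. The tube lies up to 6 mm off to either side (y). Springy rests: it gives 1.2 N per mm downward, at most 14 mm; firm sideways. Leaves slide easily on it.
- tray: plywood tray 126 by 362 mm with a 6 mm lip above its floor, fixed; floor 10 mm above its origin (centre of the underside); the leaves stand on it in any order in a row along its y, 115 mm apart
- spray: blue can, 60 mm across, 150 mm tall, origin at the centre of its bottom; leave alone
- spanner: spanner lying on the bench, origin under its middle; leave alone
There are look-alikes about, which are no part of the job. What is shaped like the leaf_large but orange or white is not meant.

How it is judged (in metres and radians):
On the way:
1. the leaf that fits is pressed square onto the near tube with 3 to 15 N for 0.5 s (((world x of cradle_p below 0.7 m and contact force between leaf_small and cradle_p between 3 and 15 N and z of leaf_small in the frame of cradle_p between 0.052 and 0.066 m and y of leaf_small in the frame of cradle_p between -0.012 and 0.012 m and x of leaf_small in the frame of cradle_p between -0.04 and 0.04 m and angle between the x axis of leaf_small and the x axis of cradle_p, either way round below 0.12 rad and angle between leaf_small's own z axis and vertical below 0.12 rad) or (world x of cradle_q below 0.7 m and contact force between leaf_small and cradle_q between 3 and 15 N and z of leaf_small in the frame of cradle_q between 0.052 and 0.066 m and y of leaf_small in the frame of cradle_q between -0.012 and 0.012 m and x of leaf_small in the frame of cradle_q between -0.04 and 0.04 m and angle between the x axis of leaf_small and the x axis of cradle_q, either way round below 0.12 rad and angle between leaf_small's own z axis and vertical below 0.12 rad) or (world x of cradle_r below 0.7 m and contact force between leaf_small and cradle_r between 3 and 15 N and z of leaf_small in the frame of cradle_r between 0.052 and 0.066 m and y of leaf_small in the frame of cradle_r between -0.012 and 0.012 m and x of leaf_small in the frame of cradle_r between -0.04 and 0.04 m and angle between the x axis of leaf_small and the x axis of cradle_r, either way round below 0.12 rad and angle between leaf_small's own z axis and vertical below 0.12 rad) or (world x of cradle_p below 0.7 m and contact force between leaf_mid and cradle_p between 3 and 15 N and z of leaf_mid in the frame of cradle_p between 0.061 and 0.075 m and y of leaf_mid in the frame of cradle_p between -0.012 and 0.012 m and x of leaf_mid in the frame of cradle_p between -0.04 and 0.04 m and angle between the x axis of leaf_mid and the x axis of cradle_p, either way round below 0.12 rad and angle between leaf_mid's own z axis and vertical below 0.12 rad) or (world x of cradle_q below 0.7 m and contact force between leaf_mid and cradle_q between 3 and 15 N and z of leaf_mid in the frame of cradle_q between 0.061 and 0.075 m and y of leaf_mid in the frame of cradle_q between -0.012 and 0.012 m and x of leaf_mid in the frame of cradle_q between -0.04 and 0.04 m and angle between the x axis of leaf_mid and the x axis of cradle_q, either way round below 0.12 rad and angle between leaf_mid's own z axis and vertical below 0.12 rad) or (world x of cradle_r below 0.7 m and contact force between leaf_mid and cradle_r between 3 and 15 N and z of leaf_mid in the frame of cradle_r between 0.061 and 0.075 m and y of leaf_mid in the frame of cradle_r between -0.012 and 0.012 m and x of leaf_mid in the frame of cradle_r between -0.04 and 0.04 m and angle between the x axis of leaf_mid and the x axis of cradle_r, either way round below 0.12 rad and angle between leaf_mid's own z axis and vertical below 0.12 rad) or (world x of cradle_p below 0.7 m and contact force between leaf_large and cradle_p between 3 and 15 N and z of leaf_large in the frame of cradle_p between 0.07 and 0.084 m and y of leaf_large in the frame of cradle_p between -0.012 and 0.012 m and x of leaf_large in the frame of cradle_p between -0.04 and 0.04 m and angle between the x axis of leaf_large and the x axis of cradle_p, either way round below 0.12 rad and angle between leaf_large's own z axis and vertical below 0.12 rad) or (world x of cradle_q below 0.7 m and contact force between leaf_large and cradle_q between 3 and 15 N and z of leaf_large in the frame of cradle_q between 0.07 and 0.084 m and y of leaf_large in the frame of cradle_q between -0.012 and 0.012 m and x of leaf_large in the frame of cradle_q between -0.04 and 0.04 m and angle between the x axis of leaf_large and the x axis of cradle_q, either way round below 0.12 rad and angle between leaf_large's own z axis and vertical below 0.12 rad) or (world x of cradle_r below 0.7 m and contact force between leaf_large and cradle_r between 3 and 15 N and z of leaf_large in the frame of cradle_r between 0.07 and 0.084 m and y of leaf_large in the frame of cradle_r between -0.012 and 0.012 m and x of leaf_large in the frame of cradle_r between -0.04 and 0.04 m and angle between the x axis of leaf_large and the x axis of cradle_r, either way round below 0.12 rad and angle between leaf_large's own z axis and vertical below 0.12 rad))), for 0.5 s.
At the end, for the whole second after the job is handed in: The leaf of the near tube's radius rests on it, upright within 0.08 rad, square across within 0.12 rad, its arc down on the crown within 4 mm, within 40 mm of the tube's middle, released; the other two leaves stand upright (0.1 rad) and still on the tray floor (((((world x of cradle_p below 0.7 m and contact force between leaf_small and cradle_p between 0.3 and 3 N and z of leaf_small in the frame of cradle_p between 0.06 and 0.069 m and y of leaf_small in the frame of cradle_p between -0.012 and 0.012 m and x of leaf_small in the frame of cradle_p between -0.04 and 0.04 m and angle between the x axis of leaf_small and the x axis of cradle_p, either way round below 0.12 rad and angle between leaf_small's own z axis and vertical below 0.08 rad) or (world x of cradle_q below 0.7 m and contact force between leaf_small and cradle_q between 0.3 and 3 N and z of leaf_small in the frame of cradle_q between 0.06 and 0.069 m and y of leaf_small in the frame of cradle_q between -0.012 and 0.012 m and x of leaf_small in the frame of cradle_q between -0.04 and 0.04 m and angle between the x axis of leaf_small and the x axis of cradle_q, either way round below 0.12 rad and angle between leaf_small's own z axis and vertical below 0.08 rad) or (world x of cradle_r below 0.7 m and contact force between leaf_small and cradle_r between 0.3 and 3 N and z of leaf_small in the frame of cradle_r between 0.06 and 0.069 m and y of leaf_small in the frame of cradle_r between -0.012 and 0.012 m and x of leaf_small in the frame of cradle_r between -0.04 and 0.04 m and angle between the x axis of leaf_small and the x axis of cradle_r, either way round below 0.12 rad and angle between leaf_small's own z axis and vertical below 0.08 rad)) and linear speed of leaf_small below 0.02 m/s and (z of leaf_mid in the frame of tray between 0.007 and 0.014 m and x of leaf_mid in the frame of tray between -0.06 and 0.06 m and y of leaf_mid in the frame of tray between -0.175 and 0.175 m and angle between leaf_mid's own z axis and vertical below 0.1 rad and linear speed of leaf_mid below 0.02 m/s) and (z of leaf_large in the frame of tray between 0.007 and 0.014 m and x of leaf_large in the frame of tray between -0.06 and 0.06 m and y of leaf_large in the frame of tray between -0.175 and 0.175 m and angle between leaf_large's own z axis and vertical below 0.1 rad and linear speed of leaf_large below 0.02 m/s)) or (((world x of cradle_p below 0.7 m and contact force between leaf_mid and cradle_p between 0.3 and 3 N and z of leaf_mid in the frame of cradle_p between 0.069 and 0.078 m and y of leaf_mid in the frame of cradle_p between -0.012 and 0.012 m and x of leaf_mid in the frame of cradle_p between -0.04 and 0.04 m and angle between the x axis of leaf_mid and the x axis of cradle_p, either way round below 0.12 rad and angle between leaf_mid's own z axis and vertical below 0.08 rad) or (world x of cradle_q below 0.7 m and contact force between leaf_mid and cradle_q between 0.3 and 3 N and z of leaf_mid in the frame of cradle_q between 0.069 and 0.078 m and y of leaf_mid in the frame of cradle_q between -0.012 and 0.012 m and x of leaf_mid in the frame of cradle_q between -0.04 and 0.04 m and angle between the x axis of leaf_mid and the x axis of cradle_q, either way round below 0.12 rad and angle between leaf_mid's own z axis and vertical below 0.08 rad) or (world x of cradle_r below 0.7 m and contact force between leaf_mid and cradle_r between 0.3 and 3 N and z of leaf_mid in the frame of cradle_r between 0.069 and 0.078 m and y of leaf_mid in the frame of cradle_r between -0.012 and 0.012 m and x of leaf_mid in the frame of cradle_r between -0.04 and 0.04 m and angle between the x axis of leaf_mid and the x axis of cradle_r, either way round below 0.12 rad and angle between leaf_mid's own z axis and vertical below 0.08 rad)) and linear speed of leaf_mid below 0.02 m/s and (z of leaf_small in the frame of tray between 0.007 and 0.014 m and x of leaf_small in the frame of tray between -0.06 and 0.06 m and y of leaf_small in the frame of tray between -0.175 and 0.175 m and angle between leaf_small's own z axis and vertical below 0.1 rad and linear speed of leaf_small below 0.02 m/s) and (z of leaf_large in the frame of tray between 0.007 and 0.014 m and x of leaf_large in the frame of tray between -0.06 and 0.06 m and y of leaf_large in the frame of tray between -0.175 and 0.175 m and angle between leaf_large's own z axis and vertical below 0.1 rad and linear speed of leaf_large below 0.02 m/s)) or (((world x of cradle_p below 0.7 m and contact force between leaf_large and cradle_p between 0.3 and 3 N and z of leaf_large in the frame of cradle_p between 0.078 and 0.087 m and y of leaf_large in the frame of cradle_p between -0.012 and 0.012 m and x of leaf_large in the frame of cradle_p between -0.04 and 0.04 m and angle between the x axis of leaf_large and the x axis of cradle_p, either way round below 0.12 rad and angle between leaf_large's own z axis and vertical below 0.08 rad) or (world x of cradle_q below 0.7 m and contact force between leaf_large and cradle_q between 0.3 and 3 N and z of leaf_large in the frame of cradle_q between 0.078 and 0.087 m and y of leaf_large in the frame of cradle_q between -0.012 and 0.012 m and x of leaf_large in the frame of cradle_q between -0.04 and 0.04 m and angle between the x axis of leaf_large and the x axis of cradle_q, either way round below 0.12 rad and angle between leaf_large's own z axis and vertical below 0.08 rad) or (world x of cradle_r below 0.7 m and contact force between leaf_large and cradle_r between 0.3 and 3 N and z of leaf_large in the frame of cradle_r between 0.078 and 0.087 m and y of leaf_large in the frame of cradle_r between -0.012 and 0.012 m and x of leaf_large in the frame of cradle_r between -0.04 and 0.04 m and angle between the x axis of leaf_large and the x axis of cradle_r, either way round below 0.12 rad and angle between leaf_large's own z axis and vertical below 0.08 rad)) and linear speed of leaf_large below 0.02 m/s and (z of leaf_small in the frame of tray between 0.007 and 0.014 m and x of leaf_small in the frame of tray between -0.06 and 0.06 m and y of leaf_small in the frame of tray between -0.175 and 0.175 m and angle between leaf_small's own z axis and vertical below 0.1 rad and linear speed of leaf_small below 0.02 m/s) and (z of leaf_mid in the frame of tray between 0.007 and 0.014 m and x of leaf_mid in the frame of tray between -0.06 and 0.06 m and y of leaf_mid in the frame of tray between -0.175 and 0.175 m and angle between leaf_mid's own z axis and vertical below 0.1 rad and linear speed of leaf_mid below 0.02 m/s)))); the robot touches nothing.
It fails at once if a cradle or its tube is pushed with more than 20 N (contact force between any of cradle_p, cradle_q, cradle_r and anything else above 20 N).
It fails at once if a waiting cradle or its tube is touched (more than 1 N) ((world x of cradle_p above 0.7 m and contact force between cradle_p and anything else above 1 N) or (world x of cradle_q above 0.7 m and contact force between cradle_q and anything else above 1 N) or (world x of cradle_r above 0.7 m and contact force between cradle_r and anything else above 1 N)).
It fails at once if the can or the spanner is moved more than 30 mm (distance of any of spray, spanner from where it was at the start of the episode above 0.03 m).
It also fails if it takes over 64 s, if anything falls off the work surface, if the arm or the gripper's body presses on something with over 40 N, if the wrist force passes 120 N, or if a joint passes its speed limit or range.

## Working session

There is one attempt and no reset: what is moved stays moved. The work goes in short steps, Python scripts to look and compute and a tool call to move; the robot and the scene stay as the last step left them, time stands still between calls to the robot, and variables do not carry over. Pictures are saved under pics/ and viewed, and the job is handed in when it is done.

Besides the shell and the picture viewer there is one more tool, called after "Request:" by a JSON object that holds its "method" and its "body", one argument or row to a line. jog_arm: Moves the arm, as the interface text tells. Its arguments: {"type":"object","properties":{"steps":{"type":"array","items":{"type":"object","properties":{"turn":{"type":"array","items":{"type":"number"}},"dp":{"type":"array","items":{"type":"number"}},"claw":{"type":"number"}}}}},"required":["steps"]}

```bash
mkdir -p pics
cat > h.py <<'E'
import numpy as np, cv2
from workcell import ctrl
from scipy.spatial.transform import Rotation as R
def snap(name,fn):
    o=ctrl.get_obs(); d=ctrl.get_image(name)
    cv2.imwrite('pics/'+fn+'.png',d['img'][:,:,::-1])
    np.savez('pics/'+fn+'.npz',o_pos=o['ee_pos'],o_ori=o['orientation'],**{k:np.array(v) for k,v in d.items()})
    return o,d
def cloud(d,o=None):
    h,w=d['range_z'].shape; f=h/2/np.tan(np.radians(float(d['fovy']))/2)
    K=np.array([[f,0,float(d['cx'])],[0,f,float(d['cy'])],[0,0,1]])
    u,v=np.meshgrid(np.arange(w),np.arange(h))
    p=cv2.undistortPoints(np.stack([u,v],-1).reshape(-1,1,2).astype(np.float64),K,np.array(d['dist_coeffs'],float)).reshape(h,w,2)
    z=np.array(d['range_z'],float); P=np.dstack([p*z[...,None],z])
    if 'camera_from_world' in d: T=np.linalg.inv(np.array(d['camera_from_world']))
    else:
        T=np.eye(4);T[:3,:3]=R.from_rotvec(o['orientation']).as_matrix();T[:3,3]=o['ee_pos'];T=T@np.array(d['hand_eye'])
    W=P@T[:3,:3].T+T[:3,3]; W[z<=0]=np.nan
    return W
E
python3 - <<'E'
from h import *
for n in ['scene','top']:
    o,d=snap(n,n+'0')
print(o)
E
```

```text
{'t': 0.05, 'qpos': array([-1.28497413e+00,  4.23788252e-01,  1.63067081e+00, -4.39586267e-06,
        1.08858627e+00, -1.89766470e-02]), 'qvel': array([ 1.10730018e-03, -6.01716351e-04, -2.07082599e-03, -2.02332769e-03,
        4.64564079e-05, -2.63953371e-04]), 'joint_torque': array([ 1.73545854e-03, -5.46087778e+01, -2.74616450e+01,  6.47308258e-02,
        1.87933235e-02, -1.84990148e-05]), 'ee_pos': array([ 187.44860681, -595.66308992,  221.94206334]), 'orientation': array([-1.33721016,  0.98262744, -0.98070733]), 'ft_force': array([ 0.0749128 , -0.12141583, -0.33019476]), 'moment': array([ 0.00105112, -0.06451061,  0.01694929]), 'width': 87.89022784064643}
```

View pics/scene0.png

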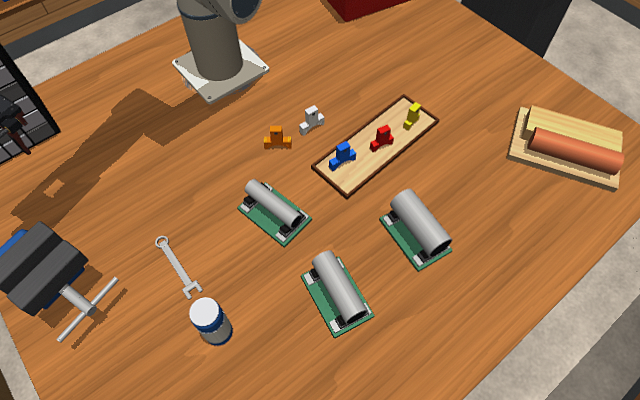

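View pics/top0.png

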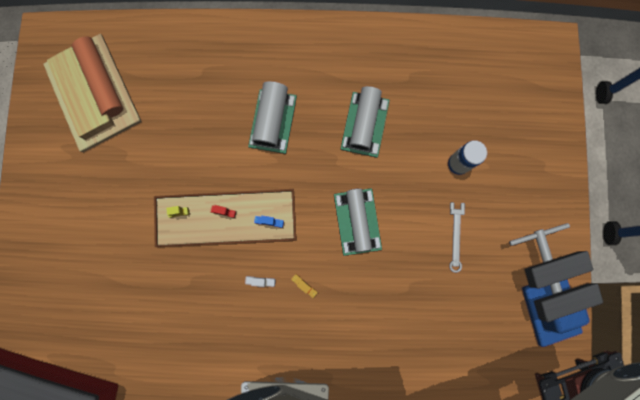

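The scene and top pictures agree. In the top view, the leaves stand on the tray at about (178,211) yellow, (224,211) red and (268,221) blue. The near cradle is at (358,221) and its tube looks like the thinnest. The orange and white decoys are at (304,286) and (260,282).

Run:
```python
from h import *
for n in ['top0','scene0']:
    d=dict(np.load('pics/%s.npz'%n)); W=cloud(d); img=d['img']; hsv=cv2.cvtColor(img,cv2.COLOR_RGB2HSV)
    X,Y,Z=W[...,0],W[...,1],W[...,2]
    print(n,'bench z', np.nanmedian(Z[(X>300)&(X<400)&(Y>-300)&(Y<-200)]))
    ok=(X>380)&(X<650)
    for c,(lo,hi) in {'y':(24,34),'r':(0,4),'b':(105,125)}.items():
        m=(hsv[...,0]>=lo)&(hsv[...,0]<=hi)&(hsv[...,1]>180)&ok&(Y>-50)&(Y<400)&(Z>12)
        if n=='top0' : pass
        P=W[m]; P=P[np.isfinite(P).all(1)]
        if len(P)<5: print(c,len(P)); continue
        tab=P[P[:,2]>np.percentile(P[:,2],97)-8]
        body=P[P[:,2]<60]
        mx=np.median(P,0)
        print(c,len(P),'zmax',np.percentile(P[:,2],97),'tabtop mean',tab.mean(0),len(tab),'all', cv2.minAreaRect(P[:,:2].astype(np.float32)),'tab',cv2.minAreaRect(tab[:,:2].astype(np.float32)))
    # tubes
    for nm,(x0,x1,y0,y1) in {'near':(400,640,-230,0)}.items():
        m=(X>x0)&(X<x1)&(Y>y0)&(Y<y1)
        P=W[m&(Z>60)]; print('near zmax',np.percentile(P[:,2],[50,90,98,100]))
        t=P[(P[:,2]>np.percentile(P[:,2],97)-12)]
        r=cv2.minAreaRect(t[:,:2].astype(np.float32)); print('tube top',r, t.mean(0))
        g=W[m&(hsv[...,0]>60)&(hsv[...,0]<90)&(hsv[...,1]>80)]; print('green',cv2.minAreaRect(g[:,:2].astype(np.float32)),np.median(g[:,2]))
    tr=W[(X>380)&(X<660)&(Y>-20)&(Y<480)&(Z>6)&(Z<22)]
    print('tray',cv2.minAreaRect(tr[:,:2].astype(np.float32)),np.median(tr[:,2]))
```

```text
top0 bench z 0.5833493368857035
y 2
r 83 zmax 87.19348599834116 tabtop mean [532.18590429 167.83834581  83.18481404] 49 all ((532.726318359375, 171.58682250976562), (44.960208892822266, 13.76397705078125), 82.21977996826172) tab ((532.1353759765625, 167.26202392578125), (28.53519630432129, 13.76397705078125), 82.21977996826172)
b 13 zmax 79.81636119424381 tabtop mean [505.80737479  36.52841735  78.8493002 ] 2 all ((506.4953918457031, 34.67960739135742), (3.4573593139648438, 12.26121711730957), 81.61319732666016) tab ((505.807373046875, 36.528419494628906), (10.360613822937012, 0.0), 171.61318969726562)
near zmax [72.28671101 76.94355318 78.97916224 82.55282989]
tube top ((517.7868041992188, -172.1864471435547), (151.99783325195312, 37.68084716796875), 10.061441421508789) [ 517.41014001 -172.19914914   72.92634225]
green ((517.6746215820312, -173.14556884765625), (156.123779296875, 95.98695373535156), 9.96267318725586) 12.71385015093324
tray ((519.8702392578125, 230.15460205078125), (498.9352722167969, 279.4039001464844), 89.80459594726562) 11.200803782618664
scene0 bench z -0.7375859
[... 653 characters left out ...]
.16514133  83.31471342] 87 all ((504.37255859375, 63.275455474853516), (48.60911560058594, 98.61131286621094), 21.557016372680664) tab ((510.9026184082031, 49.13623809814453), (32.981014251708984, 19.947650909423828), 87.56251525878906)
near zmax [71.9418259  75.6029778  77.57949326 80.09469401]
tube top ((518.0009765625, -173.615966796875), (151.18194580078125, 37.287044525146484), 10.020456314086914) [ 521.07859029 -174.31438368   71.93620273]
green ((519.8840942382812, -174.07183837890625), (156.34524536132812, 98.48622131347656), 9.660245895385742) 11.800200267076377
tray ((514.98388671875, 216.86233520507812), (479.8355407714844, 223.6707763671875), 82.26901245117188) 10.032180079891532
```

Run:
```python
from h import *
from scipy.optimize import least_squares
for n in ['top0','scene0']:
    d=dict(np.load('pics/%s.npz'%n)); W=cloud(d); img=d['img']; hsv=cv2.cvtColor(img,cv2.COLOR_RGB2HSV)
    X,Y,Z=W[...,0],W[...,1],W[...,2]
    for nm,(cx,cy) in {'near':(518,-173),'w1':None,'w2':None}.items() if False else [('near',(518,-173))]:
        P=W[(np.hypot(X-cx,Y-cy)<90)&(Z>62)]
        a=np.radians(10)
        def res(p,P=P):
            v=np.array([np.cos(p[0]),np.sin(p[0])]);nn=np.array([-v[1],v[0]])
            s=(P[:,:2]-[cx,cy])@nn-p[1]
            return np.hypot(s,P[:,2]-p[2])-p[3]
        r=least_squares(res,[a,0,55,20],loss='soft_l1',f_scale=1)
        print(n,'axis deg',np.degrees(r.x[0]),'off',r.x[1],'zc',r.x[2],'R',r.x[3],'crown',r.x[2]+r.x[3],np.std(r.fun))
    # waiting ones
    m=(X>700)&(X<1000)&(Y>-350)&(Y<200)&(Z>60)
    nl,lab,st,ct=cv2.connectedComponentsWithStats(m.astype(np.uint8))
    for i in range(1,nl):
        if st[i,4]>100:
            P=W[lab==i]; print(' wait',P.mean(0).round(),'crown',np.percentile(P[:,2],[90,95,98]).round(1), cv2.minAreaRect(P[:,:2].astype(np.float32)))
    # obstacles tall: yellow leaf
    m=(np.hypot(X-529,Y-281)<45)&(Z>14)
    P=W[m]; s=hsv[m]
    print('y leaf n',len(P),'zmax',np.percentile(P[:,2],[95,99]),'hsv',np.median(s,0))
    T=P[P[:,2]>np.percentile(P[:,2],97)-5]; print('tabtop',len(T),T.mean(0),cv2.minAreaRect(T[:,:2].astype(np.float32)))
    B=P[(P[:,2]>14)&(P[:,2]<80)]; print('body',len(B),cv2.minAreaRect(P[:,:2].astype(np.float32)))
```

```text
top0 axis deg 10.278526244911609 off 0.2598337166019665 zc 56.38218770443086 R 19.335994039602483 crown 75.71818174403334 2.1240328735336305
 wait [773.  53.  92.] crown [100.7 101.9 103.3] ((776.4083862304688, 55.005672454833984), (64.59188842773438, 151.95396423339844), 81.3371353149414)
 wait [ 773. -185.   82.] crown [88.6 89.8 91.1] ((774.2723999023438, -186.24703979492188), (52.45685958862305, 153.18325805664062), 78.40022277832031)
y leaf n 312 zmax [82.10297435 84.5364777 ] hsv [ 26. 143. 179.]
tabtop 65 [528.03047225 282.86692493  80.95611649] ((528.4797973632812, 281.9200439453125), (18.720172882080078, 29.428308486938477), 9.228787422180176)
body 271 ((530.323486328125, 280.37335205078125), (82.55558776855469, 83.3878402709961), 55.447837829589844)
scene0 axis deg 10.31630553745522 off 0.7571871185085293 zc 54.9927321155579 R 19.912558701503446 crown 74.90529081706134 1.8298427187048842
 wait [781.  44.  90.] crown [ 99.2  99.9 100.7] ((776.1050415039062, 52.50077819824219), (62.07391357421875, 153.61802673339844), 81.68928527832031)
 wait [ 779. -191.   81.] crown [87.3 88.2 89.2] ((774.1903686523438, -186.16586303710938), (52.46952819824219, 151.9755859375), 78.62010955810547)
y leaf n 278 zmax [79.29043618 80.90051571] hsv [ 24. 220. 108.]
tabtop 68 [529.34177547 281.85280785  78.17277794] ((529.513427734375, 282.4784240722656), (19.406627655029297, 31.163637161254883), 7.466947555541992)
body 268 ((544.6998901367188, 278.0293273925781), (57.868247985839844, 57.2518424987793), 81.74996948242188)
```

```bash
cat >> h.py <<'E'
def turn_to(o,yaw_deg):
    # desired: tool y = down, tool x along heading yaw_deg
    Rc=R.from_rotvec(o['orientation']); a=np.radians(yaw_deg)
    x=np.array([np.cos(a),np.sin(a),0]);y=np.array([0,0,-1.]);z=np.cross(x,y)
    Rd=R.from_matrix(np.stack([x,y,z],1))
    return (Rd*Rc.inv()).as_rotvec()
E
python3 - <<'E'
from h import *
o=ctrl.get_obs(); M=R.from_rotvec(o['orientation']).as_matrix(); print(M.round(4))
print('x heading',np.degrees(np.arctan2(M[1,0],M[0,0])))
for y in (100,-80): print(y,turn_to(o,y)/np.pi)
print(np.array(np.load('pics/top0.npz')['camera_from_world']).round(1))
E
```

```text
[[ 3.001e-01 -4.000e-04  9.539e-01]
 [-9.539e-01  1.400e-03  3.001e-01]
 [-1.400e-03 -1.000e+00 -0.000e+00]]
x heading -72.53671165838783
100 [ 1.63783982e-04 -6.69246333e-04  9.58537050e-01]
-80 [-0.00044386 -0.00010862 -0.04146271]
[[ 0.0000e+00 -1.0000e+00 -0.0000e+00 -7.4900e+01]
 [-1.0000e+00 -0.0000e+00 -1.0000e-01  5.6640e+02]
 [ 1.0000e-01  0.0000e+00 -1.0000e+00  1.2596e+03]
 [ 0.0000e+00  0.0000e+00  0.0000e+00  1.0000e+00]]
```

Request:
{"method": "jog_arm", "body": {
  "steps": [
    {"turn": [0, 0, 0], "dp": [0.2, 0.5, 0], "claw": 1},
    {"turn": [0, 0, 0], "dp": [0.4, 1, 0], "claw": 1},
    {"turn": [0, 0, 0], "dp": [0.4, 1, 0], "claw": 1}
  ]
}}

```text
t: 0.35
ee_pos: [220.1, -509.6, 220.6]
orientation: [-1.333, 0.985, -0.975]
ft_force: [-0.5, 0.8, -1.4]
width: 87.7
```

Request:
{"method": "jog_arm", "body": {
  "steps": [
    {"turn": [0, 0, -0.02], "dp": [0.2, 0.5, 0], "claw": 1},
    {"turn": [0, 0, -0.04], "dp": [0.4, 1, 0], "claw": 1}
  ]
}}

```text
t: 0.52
ee_pos: [248.8, -437.2, 220.3]
orientation: [-1.282, 1.082, -1.073]
ft_force: [1.1, 0.3, -0.5]
width: 87.9
```

Request:
{"method": "jog_arm", "body": {
  "steps": [
    {"turn": [0, 0, 0], "dp": [0.2, 0.5, 0], "claw": 1},
    {"turn": [0, 0, 0], "dp": [0.4, 1, 0], "claw": 1}
  ]
}}

```text
t: 0.68
ee_pos: [279.6, -358.5, 220.0]
orientation: [-1.281, 1.084, -1.074]
ft_force: [1.2, -0.4, 0.7]
width: 87.9
```

Request:
{"method": "jog_arm", "body": {
  "steps": [
    {"turn": [0, 0, 0], "dp": [0.2, 0.5, 0], "claw": 1},
    {"turn": [0, 0, 0], "dp": [0.4, 1, 0], "claw": 1}
  ]
}}

```text
t: 0.85
ee_pos: [310.0, -280.9, 219.9]
orientation: [-1.281, 1.084, -1.074]
ft_force: [1.0, -0.3, 0.7]
width: 87.3
```

Request:
{"method": "jog_arm", "body": {
  "steps": [
    {"turn": [0, 0, 0], "dp": [0.2, 0.5, 0], "claw": 1},
    {"turn": [0, 0, 0], "dp": [0.4, 1, 0], "claw": 1}
  ]
}}

```text
t: 1.02
ee_pos: [340.4, -203.3, 219.9]
orientation: [-1.28, 1.085, -1.075]
ft_force: [1.2, -0.6, -0.3]
width: 87.7
```

Request:
{"method": "jog_arm", "body": {
  "steps": [
    {"turn": [0, 0, 0], "dp": [0.2, 0.5, 0], "claw": 1},
    {"turn": [0, 0, 0], "dp": [0.4, 1, 0], "claw": 1}
  ]
}}

```text
t: 1.18
ee_pos: [370.8, -125.7, 220.1]
orientation: [-1.28, 1.085, -1.075]
ft_force: [1.4, -0.6, -0.3]
width: 87.7
```

Request:
{"method": "jog_arm", "body": {
  "steps": [
    {"turn": [0, 0, 0], "dp": [0.2, 0.5, 0], "claw": 1},
    {"turn": [0, 0, 0], "dp": [0.4, 1, 0], "claw": 1}
  ]
}}

```text
t: 1.35
ee_pos: [401.4, -47.9, 220.2]
orientation: [-1.28, 1.084, -1.076]
ft_force: [0.3, -0.4, 0.5]
width: 88.1
```

Target above the yellow leaf is (529, 282), so 330 mm remain in y and 128 mm in x.

Request:
{"method": "jog_arm", "body": {
  "steps": [
    {"turn": [0, 0, 0], "dp": [0.2, 0.5, 0], "claw": 1},
    {"turn": [0, 0, 0], "dp": [0.4, 1, 0], "claw": 1}
  ]
}}

```text
t: 1.52
ee_pos: [431.8, 29.8, 220.3]
orientation: [-1.28, 1.084, -1.076]
ft_force: [1.0, -0.6, -0.6]
width: 87.8
```

Request:
{"method": "jog_arm", "body": {
  "steps": [
    {"turn": [0, 0, 0], "dp": [0.2, 0.5, 0], "claw": 1},
    {"turn": [0, 0, 0], "dp": [0.4, 1, 0], "claw": 1}
  ]
}}

```text
t: 1.68
ee_pos: [462.2, 107.4, 220.3]
orientation: [-1.28, 1.083, -1.075]
ft_force: [0.8, 0.5, -0.6]
width: 87.7
```

Request:
{"method": "jog_arm", "body": {
  "steps": [
    {"turn": [0, 0, 0], "dp": [0.2, 0.5, 0], "claw": 1},
    {"turn": [0, 0, 0], "dp": [0.4, 1, 0], "claw": 1}
  ]
}}

```text
t: 1.85
ee_pos: [492.6, 185.1, 220.2]
orientation: [-1.281, 1.083, -1.075]
ft_force: [1.3, -0.8, 0.9]
width: 87.8
```

Request:
{"method": "jog_arm", "body": {
  "steps": [
    {"turn": [0, 0, 0], "dp": [0.2, 0.5, 0], "claw": 1},
    {"turn": [0, 0, 0], "dp": [0.4, 1, 0], "claw": 1},
    {"turn": [0, 0, 0], "dp": [0.4, 1, 0], "claw": 1},
    {"turn": [0, 0, 0], "dp": [0.4, 1, 0], "claw": 1}
  ]
}}

```text
t: 2.18
ee_pos: [524.8, 267.0, 219.5]
orientation: [-1.282, 1.081, -1.073]
ft_force: [-0.3, -0.5, -0.2]
width: 87.9
```

Run:
```python
from h import *
o,d=snap('wrist','w1'); W=cloud(d,o)
print(o['ee_pos'],o['orientation'])
X,Y,Z=W[...,0],W[...,1],W[...,2]; hsv=cv2.cvtColor(d['img'],cv2.COLOR_RGB2HSV)
m=(np.hypot(X-529,Y-282)<40)&(Z>16)&(hsv[...,0]>20)&(hsv[...,0]<36)&(hsv[...,1]>170)
P=W[m]; print(len(P),np.percentile(P[:,2],[1,50,95,99]))
T=P[P[:,2]>70]; print(T.mean(0) if len(T) else 0, cv2.minAreaRect(T[:,:2].astype(np.float32)) if len(T) else '')
print(cv2.minAreaRect(P[:,:2].astype(np.float32)))
```

```text
[524.84968981 267.02917421 219.52882483] [-1.28246913  1.08057299 -1.07258789]
251 [ 25.85183241  78.50329319  79.71855896 328.01339208]
[523.4079153  280.643993    86.60178392] ((532.1182861328125, 281.4873962402344), (29.548267364501953, 66.69393920898438), 1.0281363725662231)
((531.3560791015625, 281.4737243652344), (31.072885513305664, 66.69393920898438), 1.0281364917755127)
```

View pics/w1.png

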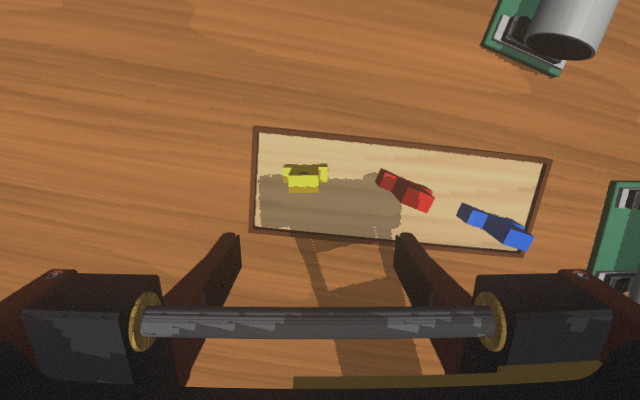

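The wrist view shows the yellow leaf at about (303,178), its tab square to the jaws. I'll filter out the stray depth pixels.

Run:
```python
from h import *
d=dict(np.load('pics/w1.npz')); o={'ee_pos':d['o_pos'],'orientation':d['o_ori']}; W=cloud(d,o)
X,Y,Z=W[...,0],W[...,1],W[...,2]; hsv=cv2.cvtColor(d['img'],cv2.COLOR_RGB2HSV)
m=(np.hypot(X-529,Y-282)<40)&(Z>16)&(Z<82)&(hsv[...,0]>20)&(hsv[...,0]<36)&(hsv[...,1]>170)
T=W[m&(Z>76)]; r=cv2.minAreaRect(T[:,:2].astype(np.float32));print(len(T),T.mean(0),r)
B=W[m&(Z>28)&(Z<38)];print(len(B),B.mean(0),cv2.minAreaRect(B[:,:2].astype(np.float32)))
print(turn_to(ctrl.get_obs(),-80)/np.pi)
```

```text
181 [522.6571543  281.13437464  78.73012722] ((528.2835693359375, 281.34991455078125), (17.774768829345703, 29.515899658203125), 11.522611618041992)
49 [523.59125524 287.34405694  33.47363167] ((528.115478515625, 284.4515075683594), (17.473804473876953, 43.468719482421875), 12.474710464477539)
[-0.00200583 -0.00040161 -0.00054405]
```

Request:
{"method": "jog_arm", "body": {
  "steps": [
    {"turn": [-0.002, 0, 0.005], "dp": [0.04, 0.18, -0.3], "claw": 1},
    {"turn": [-0.002, 0, 0.005], "dp": [0.04, 0.18, -0.7], "claw": 1},
    {"turn": [-0.002, 0, 0.005], "dp": [0.04, 0.18, -1], "claw": 1},
    {"turn": [-0.002, 0, 0.005], "dp": [0.04, 0.18, -1], "claw": 1},
    {"turn": [-0.002, 0, 0.005], "dp": [0.04, 0.18, -1], "claw": 1}
  ]
}}

```text
t: 2.65
ee_pos: [526.0, 277.6, 138.7]
orientation: [-1.298, 1.07, -1.066]
ft_force: [0.0, 0.7, 0.6]
width: 88.1
```

Run:
```python
from h import *
o,d=snap('wrist','w2'); W=cloud(d,o)
X,Y,Z=W[...,0],W[...,1],W[...,2]; hsv=cv2.cvtColor(d['img'],cv2.COLOR_RGB2HSV)
m=(np.hypot(X-529,Y-282)<40)&(Z>16)&(Z<82)&(hsv[...,0]>20)&(hsv[...,0]<36)&(hsv[...,1]>170)
T=W[m&(Z>75)]; r=cv2.minAreaRect(T[:,:2].astype(np.float32));print(len(T),T.mean(0),r)
print(o['ee_pos'],turn_to(o,-79)/np.pi)
```

```text
865 [528.52712187 281.85835216  78.80564805] ((528.0991821289062, 281.5538024902344), (18.565296173095703, 29.815948486328125), 10.394150733947754)
[526.04680668 277.62587409 138.66705377] [ 0.00058498 -0.00146072  0.00047572]
```

View pics/w2.png

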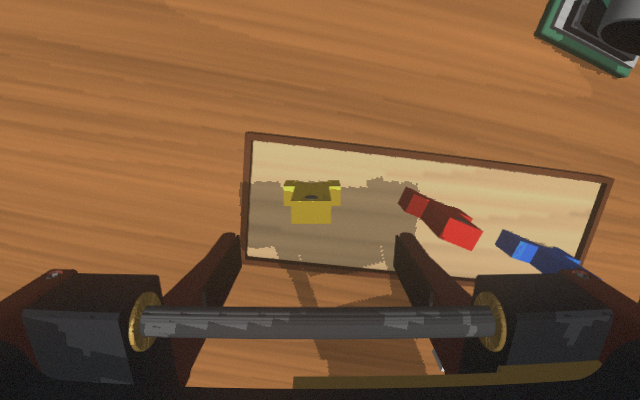

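Yellow is centred at (312,205) between the fingers, and its tab centre measures (528.1, 281.6), yaw 10.4°. Now I descend.

Request:
{"method": "jog_arm", "body": {
  "steps": [
    {"turn": [0, -0.001, 0], "dp": [0.03, 0.05, -0.25], "claw": 1},
    {"turn": [0, -0.001, 0], "dp": [0.03, 0.05, -0.5], "claw": 1},
    {"turn": [0, -0.001, 0], "dp": [0.03, 0.05, -0.5], "claw": 1},
    {"turn": [0, -0.001, 0], "dp": [0.03, 0.05, -0.5], "claw": 1},
    {"turn": [0, -0.001, 0], "dp": [0.03, 0.05, -0.5], "claw": 1}
  ]
}}

```text
t: 3.12
ee_pos: [530.7, 282.6, 102.1]
orientation: [-1.29, 1.065, -1.069]
ft_force: [0.1, 0.1, 0.8]
width: 87.6
```

Request:
{"method": "jog_arm", "body": {
  "steps": [
    {"turn": [0, 0, 0], "dp": [-0.03, -0.01, -0.25], "claw": 1},
    {"turn": [0, 0, 0], "dp": [-0.03, -0.01, -0.5], "claw": 1},
    {"turn": [0, 0, 0], "dp": [-0.03, -0.01, -0.7], "claw": 1},
    {"turn": [0, 0, 0], "dp": [-0.03, -0.01, -0.74], "claw": 1},
    {"turn": [0, 0, 0], "dp": [-0.03, -0.01, -0.74], "claw": 1},
    {"turn": [0, 0, 0], "dp": [-0.03, -0.01, -0.74], "claw": 1}
  ]
}}

```text
t: 3.62
ee_pos: [529.2, 282.1, 44.3]
orientation: [-1.288, 1.065, -1.07]
ft_force: [-0.1, 0.8, -1.0]
width: 87.7
```

Run:
```python
from h import *
o,d=snap('wrist','w3'); print(o['ee_pos'],turn_to(o,-79.5)/np.pi,o['ft_force'])
```

```text
[529.16326434 282.142286    44.31241116] [-0.00049286  0.00166166 -0.00217632] [-0.08630663  0.83069833 -0.96227266]
```

View pics/w3.png

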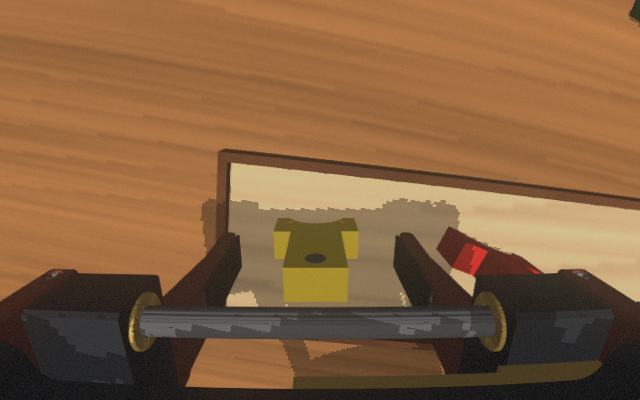

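The tab sits between the fingers at about (316,270). I lower 3 mm more and close.

Request:
{"method": "jog_arm", "body": {
  "steps": [
    {"turn": [0, 0.002, -0.002], "dp": [-0.01, -0.005, -0.04], "claw": 1},
    {"turn": [0, 0.002, -0.002], "dp": [-0.01, -0.005, -0.04], "claw": 1},
    {"turn": [0, 0.002, -0.002], "dp": [-0.01, -0.005, -0.04], "claw": 0.5},
    {"turn": [0, 0.002, -0.002], "dp": [-0.01, -0.005, -0.04], "claw": 0.2},
    {"turn": [0, 0.002, -0.002], "dp": [-0.01, -0.005, -0.04], "claw": 0.2},
    {"turn": [0, 0.002, -0.002], "dp": [-0.01, -0.005, -0.04], "claw": 0.2},
    {"turn": [0, 0.002, -0.002], "dp": [-0.01, -0.005, -0.04], "claw": 0.2},
    {"turn": [0, 0.002, -0.002], "dp": [-0.01, -0.005, -0.04], "claw": 0.2},
    {"turn": [0, 0.002, -0.002], "dp": [-0.01, -0.005, -0.04], "claw": 0.2},
    {"turn": [0, 0.002, -0.002], "dp": [-0.01, -0.005, -0.04], "claw": 0.2}
  ]
}}

```text
t: 4.5
ee_pos: [528.5, 281.8, 41.3]
orientation: [-1.29, 1.074, -1.071]
ft_force: [-0.3, 1.1, -0.2]
width: 37.8
```

Run:
```python
from h import *
o=ctrl.get_obs(); print(o['ee_pos'],turn_to(o,-79.5)/np.pi,o['ft_force'],o['width'])
```

```text
[528.54028281 281.84005755  41.28646964] [-0.00056997 -0.00017477 -0.000192  ] [-0.29851137  1.11318575 -0.20573109] 37.79068604924435
```

Request:
{"method": "jog_arm", "body": {
  "steps": [
    {"dp": [0, 0, 0], "turn": [0, 0, 0], "claw": 0.2},
    {"dp": [0, 0, 0], "turn": [0, 0, 0], "claw": 0.2},
    {"dp": [0, 0, 0], "turn": [0, 0, 0], "claw": 0.2},
    {"dp": [0, 0, 0], "turn": [0, 0, 0], "claw": 0.2},
    {"dp": [0, 0, 0], "turn": [0, 0, 0], "claw": 0.2}
  ]
}}

```text
t: 4.92
ee_pos: [528.5, 281.9, 41.3]
orientation: [-1.29, 1.074, -1.071]
ft_force: [-0.4, 0.9, 0.6]
width: 29.9
```

Width is 29.9, so the tab is gripped. Lifting.

Request:
{"method": "jog_arm", "body": {
  "steps": [
    {"dp": [0, 0, 0.3], "turn": [0, 0, 0], "claw": 0.2},
    {"dp": [0, 0, 0.7], "turn": [0, 0, 0], "claw": 0.2},
    {"dp": [0, 0, 1], "turn": [0, 0, 0], "claw": 0.2}
  ]
}}

```text
t: 5.17
ee_pos: [528.4, 281.8, 122.4]
orientation: [-1.29, 1.074, -1.071]
ft_force: [0.8, 0.4, -0.6]
width: 29.6
```

Request:
{"method": "jog_arm", "body": {
  "steps": [
    {"dp": [0, -0.2, 0.3], "turn": [0, 0, 0], "claw": 0.2},
    {"dp": [0, -0.5, 0.7], "turn": [0, 0, 0], "claw": 0.2},
    {"dp": [0, -0.9, 1], "turn": [0, 0, 0], "claw": 0.2}
  ]
}}

```text
t: 5.42
ee_pos: [528.7, 210.4, 204.4]
orientation: [-1.289, 1.072, -1.07]
ft_force: [0.6, -0.8, -0.6]
width: 29.9
```

Request:
{"method": "jog_arm", "body": {
  "steps": [
    {"dp": [0, -0.5, 0], "turn": [0, 0, 0], "claw": 0.2},
    {"dp": [0, -1, 0], "turn": [0, 0, 0], "claw": 0.2}
  ]
}}

```text
t: 5.58
ee_pos: [529.7, 129.7, 206.7]
orientation: [-1.286, 1.067, -1.07]
ft_force: [0.6, 0.0, -2.6]
width: 29.7
```

Request:
{"method": "jog_arm", "body": {
  "steps": [
    {"dp": [0, -0.5, 0], "turn": [0, 0, 0], "claw": 0.2},
    {"dp": [0, -1, 0], "turn": [0, 0, 0], "claw": 0.2}
  ]
}}

```text
t: 5.75
ee_pos: [529.4, 48.0, 207.3]
orientation: [-1.286, 1.066, -1.07]
ft_force: [-0.1, -0.3, -0.7]
width: 30.0
```

Request:
{"method": "jog_arm", "body": {
  "steps": [
    {"dp": [0, -0.5, 0], "turn": [0, 0, 0], "claw": 0.2},
    {"dp": [0, -1, 0], "turn": [0, 0, 0], "claw": 0.2}
  ]
}}

```text
t: 5.92
ee_pos: [528.8, -34.0, 207.4]
orientation: [-1.286, 1.066, -1.07]
ft_force: [1.0, 0.1, -0.3]
width: 30.1
```

Request:
{"method": "jog_arm", "body": {
  "steps": [
    {"dp": [0, -0.5, 0], "turn": [0, 0, 0], "claw": 0.2},
    {"dp": [0, -1, 0], "turn": [0, 0, 0], "claw": 0.2},
    {"dp": [0, -1, 0], "turn": [0, 0, 0], "claw": 0.2},
    {"dp": [0, -1, 0], "turn": [0, 0, 0], "claw": 0.2}
  ]
}}

```text
t: 6.25
ee_pos: [528.5, -116.0, 207.3]
orientation: [-1.284, 1.069, -1.073]
ft_force: [-0.2, 0.0, -1.3]
width: 30.0
```

Run:
```python
from h import *
o,d=snap('wrist','w4'); print(o['ee_pos'],turn_to(o,-79.7)/np.pi,o['ft_force'],o['width'])
```

```text
[ 528.47249786 -116.03514703  207.30715471] [-0.00107415  0.0019661  -0.00150736] [-0.16760277  0.03122991 -1.30503225] 30.013108709165284
```

View pics/w4.png

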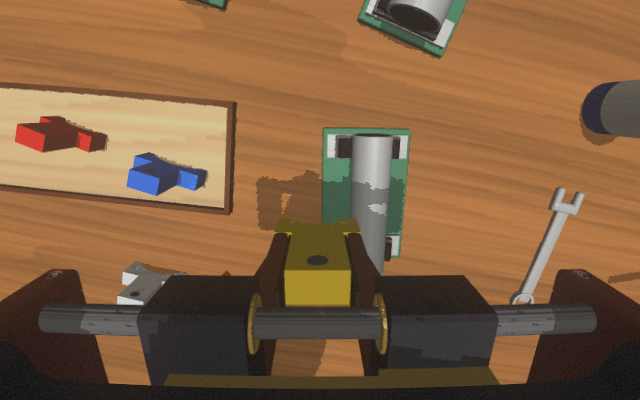

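The leaf hangs squarely in the jaws, and the tube runs from about (375,135) to (365,265), parallel to the leaf's x. I'll fit the tube from this view as well, then move over it.

Run:
```python
from h import *
from scipy.optimize import least_squares
d=dict(np.load('pics/w4.npz')); W=cloud(d,{'ee_pos':d['o_pos'],'orientation':d['o_ori']})
X,Y,Z=W[...,0],W[...,1],W[...,2];cx,cy=518,-173
P=W[(np.hypot(X-cx,Y-cy)<90)&(Z>62)&(Z<85)&(X>500)]
def res(p):
    v=np.array([np.cos(p[0]),np.sin(p[0])]);nn=np.array([-v[1],v[0]])
    return np.hypot((P[:,:2]-[cx,cy])@nn-p[1],P[:,2]-p[2])-p[3]
r=least_squares(res,[.18,0,55,20],loss='soft_l1',f_scale=1); print(len(P),np.degrees(r.x[0]),r.x[1:],r.x[2]+r.x[3])
g=W[(np.hypot(X-cx,Y-cy)<110)&(Z>8)&(Z<16)]; print(cv2.minAreaRect(g[:,:2].astype(np.float32)))
```

```text
3328 10.399329085522446 [-1.04838993 55.43536181 19.35682653] 74.79218833413778
((518.112060546875, -174.98191833496094), (159.46530151367188, 99.58235931396484), 9.72187328338623)
```

Request:
{"method": "jog_arm", "body": {
  "steps": [
    {"dp": [-0.07, -0.35, 0], "turn": [-0.001, 0.002, -0.0015], "claw": 0.2},
    {"dp": [-0.13, -0.7, 0], "turn": [-0.001, 0.002, -0.0015], "claw": 0.2},
    {"dp": [-0.13, -0.7, -0.3], "turn": [-0.001, 0.002, -0.0015], "claw": 0.2},
    {"dp": [-0.13, -0.7, -0.6], "turn": [-0.001, 0.002, -0.0015], "claw": 0.2},
    {"dp": [-0.13, -0.7, -0.9], "turn": [-0.001, 0.002, -0.0015], "claw": 0.2},
    {"dp": [-0.13, -0.7, -0.9], "turn": [-0.001, 0.002, -0.0015], "claw": 0.2},
    {"dp": [-0.13, -0.7, -0.9], "turn": [-0.001, 0.002, -0.0015], "claw": 0.2}
  ]
}}

```text
t: 6.88
ee_pos: [517.3, -168.9, 134.4]
orientation: [-1.291, 1.076, -1.07]
ft_force: [0.7, 0.2, -1.4]
width: 29.9
```

Run:
```python
from h import *
o,d=snap('wrist','w5'); print(o['ee_pos'],turn_to(o,-79.7)/np.pi,o['ft_force'],o['width'])
```

```text
[ 517.33877087 -168.9263877   134.43298233] [-0.00057387 -0.00110741 -0.00121121] [ 0.66662214  0.16496711 -1.40442135] 29.949055573591014
```

View pics/w5.png

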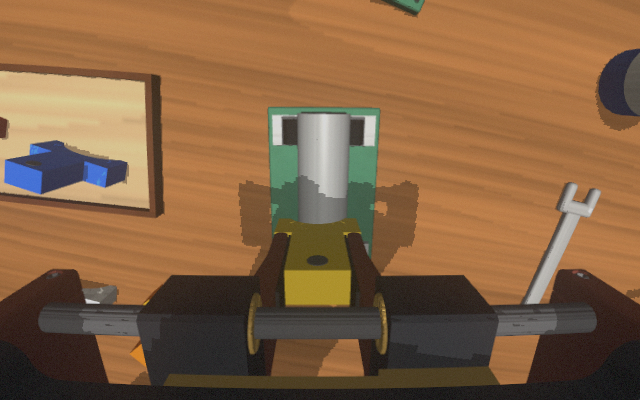

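The tube is at column about 323 and the leaf at 318, so it needs about 5 mm more toward −y.

Request:
{"method": "jog_arm", "body": {
  "steps": [
    {"dp": [0, -0.06, 0], "turn": [-0.0005, -0.001, -0.001], "claw": 0.2},
    {"dp": [0, -0.06, -0.2], "turn": [-0.0005, -0.001, -0.001], "claw": 0.2},
    {"dp": [0, -0.06, -0.36], "turn": [-0.0005, -0.001, -0.001], "claw": 0.2},
    {"dp": [0, -0.06, -0.36], "turn": [-0.0005, -0.001, -0.001], "claw": 0.2},
    {"dp": [0, -0.06, -0.36], "turn": [-0.0005, -0.001, -0.001], "claw": 0.2},
    {"dp": [0, -0.06, -0.36], "turn": [-0.0005, -0.001, -0.001], "claw": 0.2}
  ]
}}

```text
t: 7.43
ee_pos: [519.3, -174.5, 108.2]
orientation: [-1.287, 1.072, -1.079]
ft_force: [-0.5, 0.1, -1.4]
width: 30.0
```

Run:
```python
from h import *
from scipy.optimize import least_squares
o,d=snap('wrist','w6'); print(o['ee_pos'],turn_to(o,-79.7)/np.pi,o['ft_force'],o['width'])
W=cloud(d,o)
X,Y,Z=W[...,0],W[...,1],W[...,2];cx,cy=518,-173
P=W[(np.hypot(X-cx,Y-cy)<90)&(Z>62)&(Z<80)&(X>530)]
def res(p):
    v=np.array([np.cos(p[0]),np.sin(p[0])]);nn=np.array([-v[1],v[0]])
    return np.hypot((P[:,:2]-[cx,cy])@nn-p[1],P[:,2]-p[2])-p[3]
r=least_squares(res,[.18,0,55,20],loss='soft_l1',f_scale=1); print(len(P),np.degrees(r.x[0]),r.x[1:],r.x[2]+r.x[3])
a=r.x[0]; print('tool offset from axis', (o['ee_pos'][:2]-[cx,cy])@[-np.sin(a),np.cos(a)]-r.x[1])
```

```text
[ 519.3147337  -174.51969384  108.21836097] [ 0.00045522  0.00134538 -0.00020157] [-0.47638518  0.06508066 -1.43672051] 29.97836427893615
5420 10.335809241270736 [-1.35046764 54.91092887 19.83752663] 74.74845549885904
tool offset from axis -0.3804519842449916
```

Offset from the axis is −0.4 mm, and the fit gives R = 19.8 with the crown at 74.7. I come down in small steps, watching the force.

Request:
{"method": "jog_arm", "body": {
  "steps": [
    {"dp": [0, 0.005, -0.08], "turn": [0.0005, 0.001, 0], "claw": 0.2},
    {"dp": [0, 0.005, -0.12], "turn": [0.0005, 0.001, 0], "claw": 0.2},
    {"dp": [0, 0.005, -0.12], "turn": [0.0005, 0.001, 0], "claw": 0.2},
    {"dp": [0, 0.005, -0.12], "turn": [0.0005, 0.001, 0], "claw": 0.2}
  ]
}}

```text
t: 7.82
ee_pos: [519.2, -174.1, 98.4]
orientation: [-1.288, 1.075, -1.076]
ft_force: [-1.1, -0.1, -1.0]
width: 29.8
```

Request:
{"method": "jog_arm", "body": {
  "steps": [
    {"dp": [0, 0, -0.02], "turn": [0, 0, 0], "claw": 0.2},
    {"dp": [0, 0, -0.04], "turn": [0, 0, 0], "claw": 0.2},
    {"dp": [0, 0, -0.04], "turn": [0, 0, 0], "claw": 0.2},
    {"dp": [0, 0, -0.04], "turn": [0, 0, 0], "claw": 0.2}
  ]
}}

```text
t: 8.15
ee_pos: [519.0, -173.7, 95.1]
orientation: [-1.288, 1.076, -1.075]
ft_force: [-0.4, 2.8, 1.3]
width: 29.7
```

Request:
{"method": "jog_arm", "body": {
  "steps": [
    {"dp": [0, 0.006, 0], "turn": [0, 0, 0], "claw": 0.2},
    {"dp": [0, 0.006, -0.02], "turn": [0, 0, 0], "claw": 0.2},
    {"dp": [0, 0.006, -0.03], "turn": [0, 0, 0], "claw": 0.2},
    {"dp": [0, 0.006, -0.03], "turn": [0, 0, 0], "claw": 0.2}
  ]
}}

```text
t: 8.48
ee_pos: [518.9, -173.0, 92.7]
orientation: [-1.288, 1.076, -1.075]
ft_force: [-0.8, 3.4, 3.8]
width: 29.9
```

Run:
```python
from h import *
for i in range(3):
    o=ctrl.get_obs(); print(o['ee_pos'],turn_to(o,-79.7)/np.pi,o['ft_force'],o['moment'],o['width'])
    if i<2: ctrl.get_image('wrist')
```

```text
[ 518.90506812 -173.03242034   92.66033793] [-3.90743551e-04  1.58749364e-05 -1.02913462e-04] [-0.78120133  3.43134227  3.77081052] [0.88449322 0.11305652 0.02999715] 29.850521805049855
[ 518.92126139 -173.03711618   92.72410673] [-3.88015796e-04  4.66116913e-06 -1.13572726e-04] [-0.65763094  3.49669003  2.3097843 ] [0.93882698 0.13901579 0.0290367 ] 29.82940674815151
[ 518.91374094 -173.0325267    92.7438206 ] [-3.88727399e-04  8.30921165e-06 -1.23189214e-04] [-0.29453219  4.41916336  2.86978671] [0.9566256  0.11983047 0.01346158] 29.69184952057946
```

Net press is about 4.3 N at 3.6 mm deflection, which matches the yellow leaf's arc seated on a 40 mm tube. I'll take out the sideways load with +1 mm in y, go a bit deeper, and hold.

Request:
{"method": "jog_arm", "body": {
  "steps": [
    {"dp": [0, 0.012, 0], "turn": [0, 0, 0], "claw": 0.2},
    {"dp": [0, 0.012, -0.02], "turn": [0, 0, 0], "claw": 0.2},
    {"dp": [0, 0.012, -0.02], "turn": [0, 0, 0], "claw": 0.2},
    {"dp": [0, 0.012, -0.02], "turn": [0, 0, 0], "claw": 0.2}
  ]
}}

```text
t: 8.92
ee_pos: [519.4, -172.6, 91.4]
orientation: [-1.288, 1.075, -1.076]
ft_force: [0.3, -0.7, 4.9]
width: 29.9
```

Run:
```python
from h import *
for i in range(3):
    o=ctrl.get_obs(); print(o['ee_pos'],turn_to(o,-79.7)/np.pi,o['ft_force'],o['moment'],o['width'])
    if i<2: ctrl.get_image('wrist')
```

```text
[ 519.4140051  -172.55704768   91.42200124] [-0.00013232  0.00036002 -0.00015386] [ 0.30283509 -0.72047331  4.92605842] [-0.17912441  0.05173262  0.03937994] 29.91947432658842
[ 519.44391834 -172.5798333    91.44492368] [-0.00012969  0.00037145 -0.00014859] [-0.24190731 -0.9577183   4.64280334] [-0.19661493  0.00957103  0.07249036] 30.086161264752736
[ 519.40842652 -172.56819763   91.43155774] [-0.00014822  0.00035695 -0.00014024] [-0.71142636 -1.77655542  4.07271995] [-0.28857371  0.06949073 -0.0170693 ] 29.71689519883521
```

Request:
{"method": "jog_arm", "body": {
  "steps": [
    {"dp": [0, -0.003, 0], "turn": [0, 0, 0], "claw": 0.2},
    {"dp": [0, -0.003, 0], "turn": [0, 0, 0], "claw": 0.2},
    {"dp": [0, -0.003, 0], "turn": [0, 0, 0], "claw": 0.2},
    {"dp": [0, -0.003, 0], "turn": [0, 0, 0], "claw": 0.2},
    {"dp": [0, -0.003, 0], "turn": [0, 0, 0], "claw": 0.2},
    {"dp": [0, -0.003, 0], "turn": [0, 0, 0], "claw": 0.2},
    {"dp": [0, -0.003, 0], "turn": [0, 0, 0], "claw": 0.2},
    {"dp": [0, -0.003, 0], "turn": [0, 0, 0], "claw": 0.2},
    {"dp": [0, -0.003, 0], "turn": [0, 0, 0], "claw": 0.2},
    {"dp": [0, -0.003, 0], "turn": [0, 0, 0], "claw": 0.2},
    {"dp": [0, -0.003, 0], "turn": [0, 0, 0], "claw": 0.2},
    {"dp": [0, -0.003, 0], "turn": [0, 0, 0], "claw": 0.2}
  ]
}}

```text
t: 10.02
ee_pos: [519.4, -172.7, 91.4]
orientation: [-1.288, 1.075, -1.076]
ft_force: [0.4, 2.2, 5.3]
width: 29.9
```

Request:
{"method": "jog_arm", "body": {
  "steps": [
    {"dp": [0, 0, 0], "turn": [0, 0, 0], "claw": 0.2},
    {"dp": [0, 0, 0], "turn": [0, 0, 0], "claw": 0.2},
    {"dp": [0, 0, 0], "turn": [0, 0, 0], "claw": 0.2},
    {"dp": [0, 0, 0], "turn": [0, 0, 0], "claw": 0.2},
    {"dp": [0, 0, 0], "turn": [0, 0, 0], "claw": 0.2},
    {"dp": [0, 0, 0], "turn": [0, 0, 0], "claw": 0.2}
  ]
}}

```text
t: 10.52
ee_pos: [519.4, -172.7, 91.4]
orientation: [-1.288, 1.075, -1.076]
ft_force: [0.3, 1.9, 4.1]
width: 29.9
```

Run:
```python
from h import *
o,d=snap('scene','s7'); print(o['ee_pos'],turn_to(o,-79.7)/np.pi,o['ft_force'],o['moment'],o['width'])
cv2.imwrite('pics/s7c.png',cv2.resize(d['img'][140:300,180:420,::-1],(720,480)))
```

```text
[ 519.40880355 -172.69845165   91.40986241] [-0.00019293  0.00033916 -0.00013121] [0.25605162 1.90162221 4.10474681] [ 0.49751989  0.02268663 -0.03002907] 29.881621558560784
```

View pics/s7c.png

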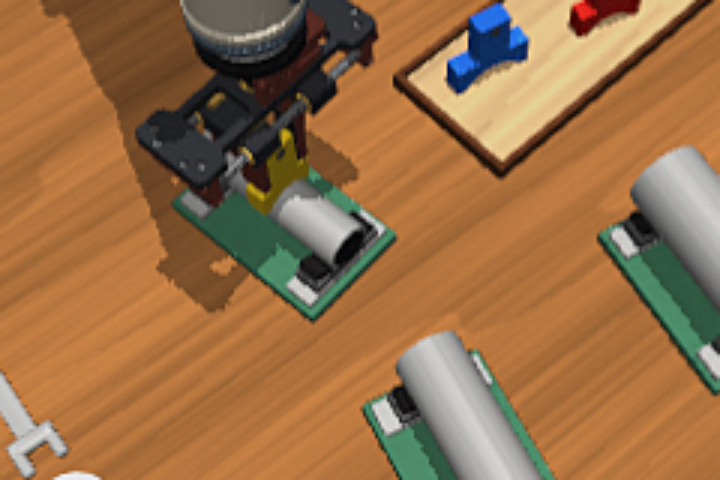

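The picture shows the yellow leaf snug on the tube at (285,190), with no gap. I ease off to almost no load, then open the jaws.

Request:
{"method": "jog_arm", "body": {
  "steps": [
    {"dp": [0, 0.002, 0.02], "turn": [0, 0, 0], "claw": 0.2},
    {"dp": [0, 0.002, 0.04], "turn": [0, 0, 0], "claw": 0.2},
    {"dp": [0, 0.002, 0.05], "turn": [0, 0, 0], "claw": 0.2},
    {"dp": [0, 0.002, 0.05], "turn": [0, 0, 0], "claw": 0.2},
    {"dp": [0, 0.002, 0.05], "turn": [0, 0, 0], "claw": 0.2}
  ]
}}

```text
t: 10.98
ee_pos: [519.2, -172.6, 95.3]
orientation: [-1.288, 1.075, -1.075]
ft_force: [-0.1, 0.1, 0.4]
width: 30.0
```

Request:
{"method": "jog_arm", "body": {
  "steps": [
    {"dp": [0, 0, 0], "turn": [0, 0, 0], "claw": 0.36},
    {"dp": [0, 0, 0], "turn": [0, 0, 0], "claw": 0.4},
    {"dp": [0, 0, 0], "turn": [0, 0, 0], "claw": 0.5},
    {"dp": [0, 0, 0], "turn": [0, 0, 0], "claw": 0.6},
    {"dp": [0, 0, 0], "turn": [0, 0, 0], "claw": 0.6},
    {"dp": [0, 0, 0], "turn": [0, 0, 0], "claw": 0.6},
    {"dp": [0, 0, 0], "turn": [0, 0, 0], "claw": 0.6},
    {"dp": [0, 0, 0], "turn": [0, 0, 0], "claw": 0.6}
  ]
}}

```text
t: 11.65
ee_pos: [519.2, -172.6, 95.3]
orientation: [-1.288, 1.075, -1.076]
ft_force: [0.2, 0.1, 0.0]
width: 52.7
```

Run:
```python
from h import *
o,d=snap('wrist','w8'); print(o['ee_pos'],turn_to(o,-79.7)/np.pi,o['ft_force'],o['moment'],o['width'])
```

```text
[ 519.19413188 -172.64318984   95.26161835] [-0.00015583  0.00024061 -0.00013307] [0.19577033 0.05215766 0.01505607] [-0.01671528  0.00709032 -0.02654709] 52.72330959799382
```

View pics/w8.png

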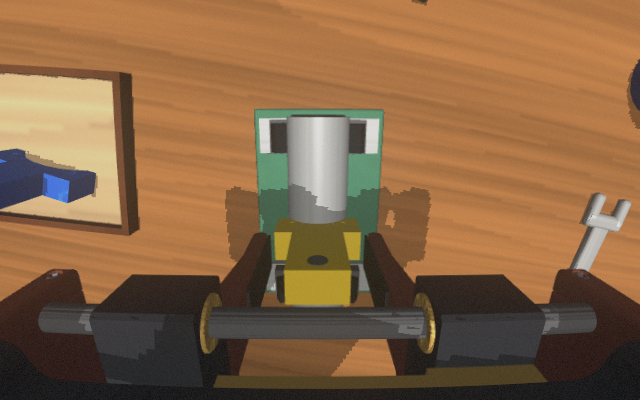

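The jaws are clear on both sides and the leaf stands seated at (318,270). Going straight up.

Request:
{"method": "jog_arm", "body": {
  "steps": [
    {"dp": [0, 0, 0.15], "turn": [0, 0, 0], "claw": 0.6},
    {"dp": [0, 0, 0.4], "turn": [0, 0, 0], "claw": 0.6},
    {"dp": [0, 0, 0.7], "turn": [0, 0, 0], "claw": 0.6},
    {"dp": [0, 0, 1], "turn": [0, 0, 0], "claw": 0.6}
  ]
}}

```text
t: 12.03
ee_pos: [518.9, -172.5, 176.6]
orientation: [-1.288, 1.076, -1.075]
ft_force: [0.9, -0.3, -1.1]
width: 52.6
```

Request:
{"method": "jog_arm", "body": {
  "steps": [
    {"dp": [-0.4, 0, 0.4], "turn": [0, 0, 0], "claw": 0.6},
    {"dp": [-0.8, 0, 0.8], "turn": [0, 0, 0], "claw": 0.6},
    {"dp": [-1, 0, 1], "turn": [0, 0, 0], "claw": 0.6},
    {"dp": [-1, 0, 1], "turn": [0, 0, 0], "claw": 0.6},
    {"dp": [-1, 0, 1], "turn": [0, 0, 0], "claw": 0.6}
  ]
}}

```text
t: 12.45
ee_pos: [439.2, -172.9, 258.7]
orientation: [-1.287, 1.073, -1.079]
ft_force: [0.9, 0.6, -0.5]
width: 52.7
```

Run:
```python
from h import *
o,d=snap('wrist','w9'); print(o['t'],o['ee_pos'])
W=cloud(d,o);X,Y,Z=W[...,0],W[...,1],W[...,2]; hsv=cv2.cvtColor(d['img'],cv2.COLOR_RGB2HSV)
m=(np.hypot(X-519,Y+173)<60)&(hsv[...,0]>20)&(hsv[...,0]<36)&(hsv[...,1]>150)&(Z>50)&(Z<160)
T=W[m&(Z>138)]; print(len(T),np.median(T,0),cv2.minAreaRect(T[:,:2].astype(np.float32)))
A=np.c_[T[:,:2]-T[:,:2].mean(0),np.ones(len(T))]; print('tilt',np.linalg.lstsq(A,T[:,2],rcond=None)[0])
snap('scene','s9'); cv2.imwrite('pics/s9c.png',cv2.resize(ctrl.get_image('scene')['img'][80:300,160:480,::-1],(800,550)))
```

```text
12.45 [ 439.16901772 -172.89301769  258.70984753]
0 [nan nan nan] ((0.0, 0.0), (0.0, 0.0), 0.0)
tilt [0. 0. 0.]
  return _methods._mean(a, axis=axis, dtype=dtype,
  ret = um.true_divide(
<stdin>:6: RuntimeWarning: Mean of empty slice.
```

View pics/s9c.png

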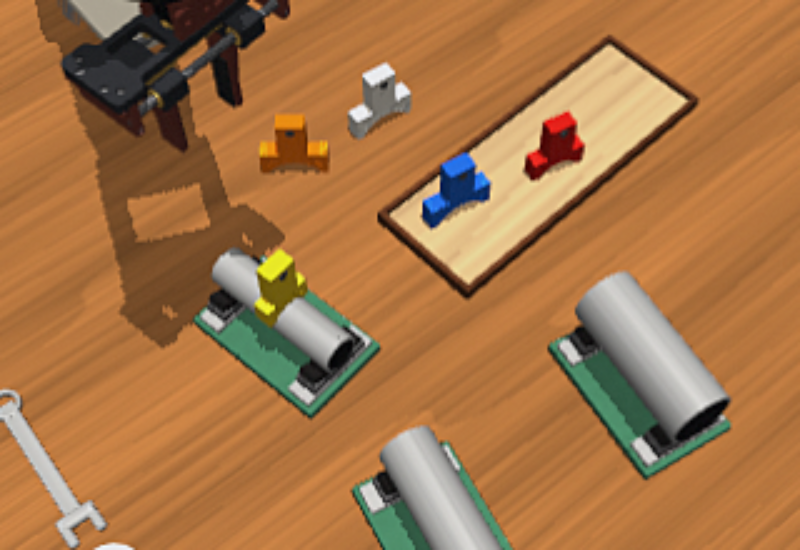

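View pics/w9.png

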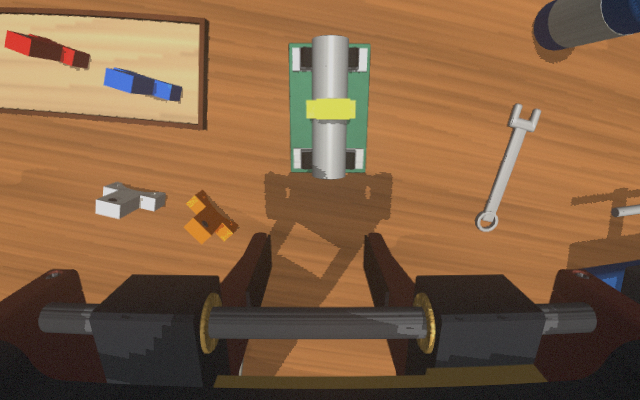

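Yellow sits upright on the tube at (330,108) in the wrist view. Red and blue are untouched on the tray. The tab top should be at z≈134, so my threshold was too high. I'll fix it and check the tilt.

Run:
```python
from h import *
for n in ['w9','s9']:
    d=dict(np.load('pics/%s.npz'%n)); W=cloud(d,{'ee_pos':d['o_pos'],'orientation':d['o_ori']});X,Y,Z=W[...,0],W[...,1],W[...,2]; hsv=cv2.cvtColor(d['img'],cv2.COLOR_RGB2HSV)
    m=(np.hypot(X-519,Y+173)<60)&(hsv[...,0]>20)&(hsv[...,0]<36)&(hsv[...,1]>120)&(Z>50)&(Z<160)
    T=W[m&(Z>128)]; print(n,len(T),T.mean(0),cv2.minAreaRect(T[:,:2].astype(np.float32)))
    A=np.c_[T[:,:2]-T[:,:2].mean(0),np.ones(len(T))]; print('tilt',np.linalg.lstsq(A,T[:,2],rcond=None)[0])
    B=W[m&(Z<100)]; 
    if len(B): print('body',len(B),B.mean(0),np.percentile(B[:,2],[10,90]),cv2.minAreaRect(B[:,:2].astype(np.float32)))
```

```text
w9 650 [ 519.05657014 -174.00245425  132.76016361] ((518.9913940429688, -174.2282257080078), (16.47044563293457, 28.654743194580078), 10.38917064666748)
tilt [5.00610194e-03 3.05980923e-03 1.32760164e+02]
body 261 [ 517.83567507 -168.87013842   87.1939152 ] [86.64965606 88.74171919] ((518.7516479492188, -174.1432647705078), (19.364959716796875, 48.83400344848633), 9.670762062072754)
s9 103 [ 518.776561   -172.55853027  132.74127992] ((517.6682739257812, -172.5696258544922), (20.837461471557617, 31.3796443939209), 11.798982620239258)
tilt [ 7.63689770e-02 -2.55847907e-03  1.32741280e+02]
body 175 [ 524.10622006 -178.17896915   82.96230956] [70.28955594 94.42448089] ((520.85009765625, -172.8916778564453), (19.633390426635742, 52.4033088684082), 2.584141731262207)
```

```bash
python3 -c "
from h import *
ctrl.close_job(); print(ctrl.get_obs()['t'])"
```

```text
the job is handed in; nothing more can be done
the job is handed in; nothing more can be done
```

The yellow leaf (20 mm radius) fits the near tube. I pressed it on, left it standing there released and upright, and handed the job in at about 12.5 s of the 64 s allowed. No verdict was reported.

**Which leaf:** I identified the tube by measuring it and trying only the yellow leaf; red and blue were never pressed on it. Camera fits gave a near-tube radius of 19.3–19.9 mm and a crown at about 75 mm, which means 40 mm diameter. The two waiting tubes measured about 52 and 64 mm across. On contact, the force against depth matched a leaf fully seated on a 40 mm tube.

**Pressing:** The net press was about 5–6.5 N for over a second, with the leaf square across the tube. There was a sideways load of about 3–4 N at first, which I reduced to about 2 N by shifting the arm before the hold.

**Last checks:**
- **Position:** the leaf's feet are about 64 mm above the bench, against 64–65 mm expected. It lies within about 2 mm of the tube axis and 1° of square.
- **Tilt:** the wrist camera gave about 0.006 rad. The scene camera gave 0.076 rad from only 103 noisy pixels, close to the 0.08 rad limit. I trusted the wrist view, which had 650 pixels and agreed with the pictures.
- **Everything else:** red and blue still stand on the tray. I did not go near the waiting tubes, the can or the spanner.

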